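# Unlock the eccentric cam and push the dish slide home under the magnifier

### The arm

A 6-joint arm with a two-finger parallel gripper is mounted at the origin on the work surface; the furniture and walls round the work are solid. World frame = base frame: x ahead of the robot, y to its left, z up, the work surface at z = 0. Lengths are in m, angles in rad, forces in N, time in s.
With the tool pointing down it reaches from about 0.35 to 0.775 m from the base axis. Payload 7.3 kg.
Tool frame: the origin (TCP) lies at the very end of the fingers, on their centre line; the grasp point (between the pads) lies 19 mm behind it; z points along the fingers, y is the line along which they close (so a half turn about z gives the same grasp; the last joint's range is limited). The gripper opens to 92 mm and grips with 3 to 60 N. Pads are 19 mm wide; open, the fingers measure 130 mm over their backs; the gripper's body (75 mm by 190 mm) begins 47 mm behind the grasp point.
Start: joints at [-1.36, 0.342, 1.524, -0, 1.275, -0.146], TCP at [0.183, -0.492, 0.227] pointing down, gripper open.
Joint ranges: [-2.53, 2.53], [-0.77, 2.02], [0.04, 2.7], [-1, 4.14], [0.28, 2.66], [-3.11, 3.11]. Speed limits (rad/s): [2.57, 2.57, 3.14, 3.14, 3.14, 3.14].

### API

Orientations are given as [roll, pitch, yaw] about the fixed x, y, z axes, in that order (R = Rz(yaw) Ry(pitch) Rx(roll)).
In Python, from cell import robot, read_camera, get_calibration gives the robot as it stands. The module is installed in compiled form; this text tells all that it offers.
- The arm moves only by the tool send_rows, never from a script. Its argument "plan" is a list of rows, each a list of 2 entries, a list of its own where there are three numbers: the shift along the tool's x, y, z as a fraction of full scale, then the turn, a rotation vector about the tool's x, y, z as a fraction of full scale. A call has exactly 10 rows; each row shifts and turns the commanded pose from where the row before left it, along the tool's axes as they then stand; what a row does not reach is not made up. Full scale, the value 1, is 0.025 m for a shift and 90 degrees for a turn. A row lasts 1/8 s, in which the tool goes at most 62.5 mm and 10.7 degrees, less where a joint would pass 70% of its speed; a pose out of reach is approached as far as the arm can. A call with a number of a shift or a turn outside -1 to 1 is refused whole. A call with a gripper value outside its range is refused whole. "gripper" is the opening, from -1 (shut) to 1 (fully open), so that 0 is half open, set as the call begins (left out, the last holds). The fingers move at their own pace and stop on an object; "force" is the grip in N (left out, the last holds). Time passes only in rows, so rows that do not move let the fingers close, or fill a call up. It gives the time, the measured TCP pose, the force, the opening and the grip force at its end, in the units of the state.
- robot.observe(): the state, without advancing time (a new reading comes with each control period).
- read_camera(name): name is "side" or "top"; returns (picture, depth): 400x640x3 uint8, blue, green, red; 400x640 float32, m along the optical axis (not along the pixel's ray), 0 where there is no reading.
- get_calibration(name): a dict with "intrinsics" (3x3 intrinsics, pixels), "rvec" (rotation vector, rad) and "tvec" (3), from world to camera coordinates, as OpenCV has them. Camera axes: x right, y down, z forward; pixel columns grow to the right and rows downward; lengths in m; the calibration is good to about 2 mm. A picture is of the moment at which its call begins. get_calibration takes no time and is no camera call.
- robot.hand_in(): hands the job in; it is judged then, once.
The state is a dict: "time": time; "qpos": joint angles; "qvel": joint speeds; "joint_efforts": joint torques, N m; "tool_pos": TCP position; "tool_rot": TCP orientation; "contact_force": force on the tool from outside, world axes, zero at the start; "torque": the same for the moment, N m; "opening": finger opening in m; "grip_force": force on a finger pad.
Only numpy, scipy, OpenCV 4.12 (cv2) and the standard library are available. Lean on these libraries where they do the work, as an engineer would, in place of code of your own. Each camera call takes 0.05 s, during which the arm holds its last target. There are 200 camera calls.

### The job

On the viewing stage, push the red peg of the blue eccentric cam clockwise (seen from above) with the fingertips, round to its stop, so that the cam's low point faces the roller; only then push the orange plate so that the black slide goes forward, fully home, and its petri dish stands under the magnifier. Only push: do not touch or lift the dish, do not shove the slide against the cam while it still blocks the way, and leave the other things on the bench where they are.

Things in the scene. Friction and masses are not known exactly. Their poses are not given: they have to be found in the camera images.
- stage: viewing stage: fixed aluminium base plate 8 mm thick (200 x 120 mm, with a 150 x 92 mm wing on its +y side that carries the cam), underside on the bench. Origin: underside centre of the main plate; x is the forward direction of the slide (towards the magnifier), y points to the cam's wing, z up. Its position and yaw vary. A dark magnifier frame (64 x 118 mm, top 63 mm above the bench, centred 44.5 mm forward of the origin) bridges the track
- slide (a joint): travel of the black slide along the stage's +x (m): 0 at the start, 0.0445 fully home against its stop. It moves with about 2 N of friction and stays where it is left. It can get home only when the cam is at its low point; a brass roller on the slide's side arm (rest position: x -45, y 100 mm in the stage frame, arm and roller top 31 mm above the bench) otherwise runs into the cam
- push_face (a point): centre of the rear (-x) face of the slide's upright orange push plate: 56 mm wide along the stage's y, 6 mm thick, from 24 to 68 mm above the bench (this point is at 48 mm). Nothing stands behind it. Push it along the stage's +x. Moves with the slide
- cam (a joint): angle of the blue cam about its upright pivot (rad), positive counter-clockwise from above. 0: low point towards the roller, at a hard stop, the red peg straight forward (+x of the stage) of the pivot, by a small green dot on the base; it starts at 2.0 to 2.8, peg on the rear side, high part in the roller's way. The peg goes round the outer (+y) side of the pivot on its way to 0. Turns with about 0.09 N m of friction (about 2 N at the peg) and stays where it is left
- peg_mid (a point): middle of the red upright peg on the cam: 12 mm in diameter, from 30 to 76 mm above the bench (this point is at 53 mm), 42 mm from the pivot. Nothing else within reach of the peg's circle is higher than 36 mm, save the magnifier frame, whose edge runs 41 mm from the pivot on the track side (-y), away from the peg's way
- cam_pivot (a point): the cam's pivot axis, at the height of the disc's top (30 mm above the bench); x 21, y 100 mm in the stage frame. The disc measures 64 mm, its centre 20 mm off the pivot on the peg's side; a steel boss on the axis rises to 35 mm. This frame is the stage's
- dish_mid (a point): centre of the petri dish, 60 mm wide and 15 mm high, 40 g, loose between six short pins on the slide with about 1.5 mm of play; underside 24 mm above the bench
- lens_mid (a point): centre of the magnifier lens, 59 mm above the bench, fixed to the stage; the dish is right under it when the slide is home
- kit_box: bystander: small blue cardboard box, 45 x 60 x 50 mm, left of the stage; origin at underside centre
- tape: bystander: roll of tape, 69 mm wide, 19 mm high, lying right of the stage; origin at underside centre
- stain_blue: bystander: white bottle with blue cap, 44 mm wide, 98 mm high, right of the stage; origin at underside centre
- stain_purple: bystander: white bottle with purple cap, 44 mm wide, 98 mm high, right of the stage; origin at underside centre
- cup: bystander: sample cup with red lid, 50 mm wide, 59 mm high, right of the stage; origin at underside centre
- dish: the same petri dish; origin at underside centre

How it is judged:
On the way, in this order (a step that is already met when the one before it is completed fails the run):
1. the cam is turned to its low point while the slide is still back (value of joint cam below 0.25 rad and value of joint slide below 0.012 m), for 0.2 s.
2. then the slide is pushed fully home (value of joint slide above 0.0415 m and value of joint cam below 0.3 rad), for 0.2 s.
At the end, for the whole second after the job is handed in: the slide is within 3 mm of its forward stop, the cam within 0.3 rad of its low point, and the dish lies in its nest on the slide, within 7 mm of the point under the lens centre; all at rest (all of step 2 and horizontal distance between dish_mid and lens_mid below 0.007 m and z of dish_mid in the frame of stage below 0.036 m and linear speed of dish below 0.02 m/s and velocity of joint slide below 0.01 m/s); the robot touches nothing.
It fails at once if the slide is pushed forward more than 12 mm while the cam is not at its low point (value of joint slide above 0.012 m and value of joint cam above 0.35 rad).
It fails at once if the slide is forced against the cam (more than 6 N) (contact force between slide and cam above 6 N).
It fails at once if the dish is touched by the robot (contact force between any of the arm, the fingers and dish above 0.5 N).
It fails at once if the dish is lifted out of its nest (z of dish_mid in the frame of stage above 0.037 m).
It fails at once if the blue box, the tape roll, a bottle or the cup is moved by more than 20 mm or lifted (distance of any of kit_box, tape, stain_blue, stain_purple, cup from where it was at the start of the episode above 0.02 m).
It also fails if it takes over 61 s, if anything falls off the work surface, if the arm or the gripper's body presses on something with over 40 N, if the wrist force passes 120 N, or if a joint passes its speed limit or range.

## Working session

There is one attempt and no reset: what is moved stays moved. The work goes in short steps, Python scripts to look and compute and a tool call to move; the robot and the scene stay as the last step left them, time stands still between calls to the robot, and variables do not carry over. Pictures are saved under pics/ and viewed, at most 10 in all, crops included, and the job is handed in when it is done.

Besides the shell and the picture viewer there is one more tool, called after "Request:" as name(argument=value, ...), one argument or row to a line, values as JSON. send_rows: Moves the arm, as the interface text tells. Shift numbers are shares of 0.025 m and turn numbers shares of 90 degrees, none past 1 either way. Its arguments: {"type":"object","properties":{"plan":{"type":"array"},"gripper":{"type":"number"},"force":{"type":"number"}},"required":["plan"]}

```bash
mkdir -p pics; cat > h.py <<'E'
import numpy as np, cv2
from cell import robot, read_camera, get_calibration
def cal(n):
    c=get_calibration(n); R=cv2.Rodrigues(np.array(c["rvec"],float))[0]
    return np.array(c["intrinsics"],float),R,np.array(c["tvec"],float).ravel()
def ray(n,u,v,z):
    K,R,t=cal(n); d=R.T@np.linalg.solve(K,[u,v,1.]); o=-R.T@t
    return o+d*(z-o[2])/d[2]
def proj(n,p):
    K,R,t=cal(n); q=K@(R@np.array(p)+t); return q[:2]/q[2]
def pts(n,depth):
    K,R,t=cal(n); v,u=np.mgrid[:400,:640]
    c=np.stack([(u-K[0,2])/K[0,0]*depth,(v-K[1,2])/K[1,1]*depth,depth],-1)
    return (c-t)@R
E
python3 - <<'E'
from h import *
for n in("top","side"):
    p,d=read_camera(n); cv2.imwrite(f"pics/{n}0.png",p); np.savez(f"{n}0.npz",p=p,d=d)
    K,R,t=cal(n); print(n,-R.T@t,R[2],K[0,0])
print(robot.observe())
E
```

```text
top [0.3249778  0.13381991 1.42774765] [ 0.15213419  0.00905198 -0.98831839] 474.1548363133665
side [ 0.58715053 -0.83520986  0.69853365] [-0.0630792   0.82828738 -0.55674144] 438.62208086929485
{'time': 0.1, 'qpos': array([-1.36000551e+00,  3.42659189e-01,  1.52488974e+00, -5.73035712e-06,
        1.27538019e+00, -1.45976032e-01]), 'qvel': array([ 2.37763955e-04, -7.06636651e-04, -2.38042241e-03, -8.38123742e-05,
        9.65705658e-04,  5.05491929e-04]), 'joint_efforts': array([ 8.38935259e-03, -4.31983101e+01, -2.44693190e+01,  7.19027803e-02,
        5.25440590e-02, -4.08340804e-05]), 'tool_pos': array([ 0.18331296, -0.49159107,  0.22612235]), 'tool_rot': array([-3.14026961e+00, -1.88977269e-04,  3.56768395e-01]), 'contact_force': array([-0.5115405 , -0.25313608, -0.18854976]), 'torque': array([0.00825525, 0.02191442, 0.00516604]), 'grip_force': 0.0, 'opening': 0.09192675294455652}
```

View pics/top0.png

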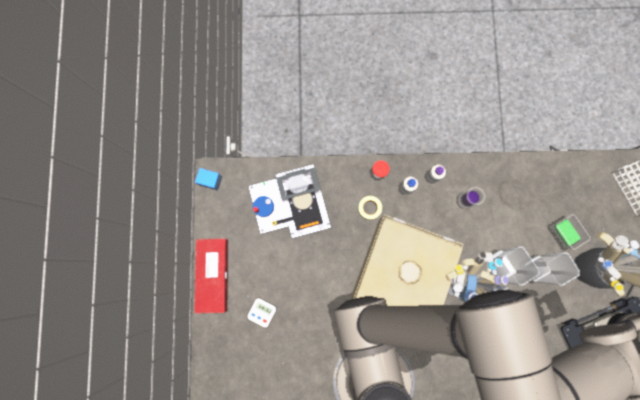

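View pics/side0.png

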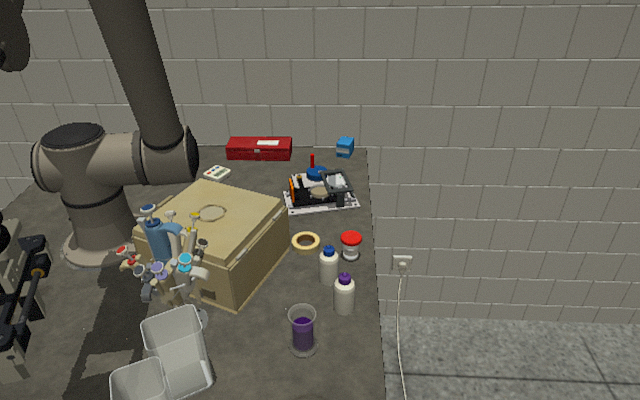

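The top view shows the stage at about (290,200), the orange plate at (311,225), the blue cam at (264,207) with its red peg at (256,210), and the beige box at (410,270). The side view shows the peg upright at (312,160). Next I'll measure these by colour.

```bash
python3 - <<'E'
from h import *
z=np.load("top0.npz"); p,d=z["p"],z["d"]; P=pts("top",d)
hsv=cv2.cvtColor(p,cv2.COLOR_BGR2HSV); H,S,V=cv2.split(hsv)
roi=np.zeros((400,640),bool); roi[155:245,243:340]=1
def rep(nm,m,zz):
    m=m&roi; v,u=np.nonzero(m)
    c=np.array([ray("top",a,b,zz) for a,b in zip(u,v)]) 
    (cx,cy),wh,an=r=cv2.minAreaRect((c[:,:2]*1000).astype(np.float32))
    print(nm,len(u),u.mean().round(1),v.mean().round(1),"mean",c.mean(0).round(4),"rect",np.round([cx,cy,*wh,an],1),"depth z",np.percentile(P[v,u,2],[10,50,90]).round(3))
    return c
rep("red",(S>120)&((H<6)|(H>172)),.076)
rep("orange",(S>120)&(H>=6)&(H<20),.068)
rep("blue",(S>120)&(H>95)&(H<125),.030)
rep("green",(S>80)&(H>45)&(H<85),.008)
rep("white",(S<40)&(V>190),.008)
rep("brass",(S>90)&(H>=20)&(H<35),.031)
cv2.imwrite("pics/crop.png",cv2.resize(p[150:250,235:345],None,fx=5,fy=5,interpolation=cv2.INTER_CUBIC))
s=np.load("side0.npz")["p"]
cv2.imwrite("pics/crops.png",cv2.resize(s[140:220,270:370],None,fx=6,fy=6,interpolation=cv2.INTER_CUBIC))
E
```

```text
red 13 255.2 209.2 mean [0.4929 0.33   0.076 ] rect [492.9 330.   10.3   8.1  44.6] depth z [0.066 0.075 0.078]
orange 61 309.1 224.0 mean [0.448  0.1761 0.068 ] rect [447.8 176.2   9.1  54.3  13. ] depth z [0.024 0.065 0.07 ]
blue 230 263.0 206.4 mean [0.5066 0.3135 0.03  ] rect [507.2 314.3  55.6  52.3  44.1] depth z [0.026 0.029 0.033]Traceback (most recent call last):
  File "<stdin>", line 14, in <module>
  File "<stdin>", line 8, in rep
IndexError: too many indices for array: array is 1-dimensional, but 2 were indexed
```

```bash
python3 - <<'E'
from h import *
z=np.load("top0.npz"); p,d=z["p"],z["d"]
H,S,V=cv2.split(cv2.cvtColor(p,cv2.COLOR_BGR2HSV))
roi=np.zeros((400,640),bool); roi[160:242,245:335]=1
m=roi&(S<60)&(V>170); v,u=np.nonzero(m)
K,R,t=cal("top")
n,lab,st,_=cv2.connectedComponentsWithStats(m.astype(np.uint8)); print(st[1:][st[1:,4]>30])
c=np.array([ray("top",a,b,.008) for a,b in zip(u,v)])*1000
for yaw in (10,11,12,13,14,15,16):
    a=np.radians(yaw); q=c[:,:2]@np.array([[np.cos(a),-np.sin(a)],[np.sin(a),np.cos(a)]])
    lo,hi=np.percentile(q,[.3,99.7],axis=0); print(yaw,lo.round(1),hi.round(1),(hi-lo).round(1))
    hx=np.histogram(q[:,1],bins=np.arange(0,420,4))[0]
cv2.imwrite("pics/crop.png",cv2.resize(p[150:250,235:345],None,fx=5,fy=5,interpolation=cv2.INTER_CUBIC))
s=np.load("side0.npz")["p"]
cv2.imwrite("pics/crops.png",cv2.resize(s[140:220,270:370],None,fx=6,fy=6,interpolation=cv2.INTER_CUBIC))
E
```

```text
[[ 248  164   83   75 2255]
 [ 282  173   31   20  424]]
10 [448.6  37.2] [657.7 256.3] [209.1 219.1]
11 [450.5  28.6] [658.8 245.9] [208.3 217.2]
12 [452.6  20.3] [659.8 235.2] [207.2 214.9]
13 [454.4  11.6] [660.6 224.5] [206.2 213. ]
14 [455.7   2.5] [661.2 214.2] [205.5 211.6]
15 [456.9  -7.1] [662.7 204.5] [205.8 211.5]
16 [457.7 -17. ] [664.4 195.2] [206.6 212.2]
```

View pics/crop.png

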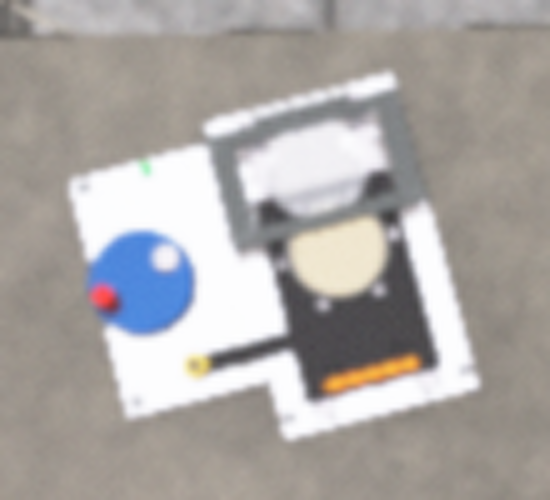

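View pics/crops.png

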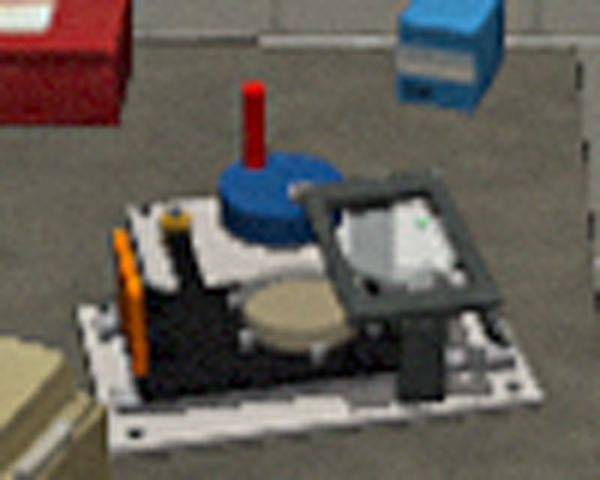

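Crops: the cam and peg look as described, with the peg at the outer rear, the boss at crop (165,258) and the roller at (198,365). The green dot is at (145,167). I'll cross-check the boss, roller and dot against the stage fit, then check the height of everything in the travel corridor.

```bash
python3 - <<'E'
from h import *
a=np.radians(14); Rz=np.array([[np.cos(a),-np.sin(a)],[np.sin(a),np.cos(a)]])
o=Rz@[.5584,.0623]; print("origin",o)
for nm,(x,y),z in(("boss",(165,258),.035),("roller",(198,365),.031),("dot",(145,167),.008),("peg",(103,297),.076)):
    w=ray("top",235+(x+.5)/5-.5,150+(y+.5)/5-.5,z); print(nm,w.round(4),"stage",(Rz.T@(w[:2]-o)*1000).round(1))
s=np.load("side0.npz"); H,S,V=cv2.split(cv2.cvtColor(s["p"],cv2.COLOR_BGR2HSV))
m=np.zeros_like(S,bool); m[150:172,305:320]=1; m&=(S>120)&((H<6)|(H>172)); v,u=np.nonzero(m)
print("side peg px",u.mean(),v.min(),v.max(),ray("side",u.mean(),v.min(),.076),pts("side",s["d"])[v,u].mean(0))
for n in("top","side"):
    q=pts(n,np.load(n+"0.npz")["d"]); q=q[(np.load(n+"0.npz")["d"]>0)]
    for y0 in np.arange(-.3,.4,.1):
        k=(q[:,0]>.25)&(q[:,0]<.75)&(q[:,1]>y0)&(q[:,1]<y0+.1)&(q[:,2]<.5)
        g=q[k]; print(n,y0.round(1),g[np.argsort(g[:,2])[-20]].round(3) if k.sum()>20 else None)
E
```

```text
origin [0.5267414  0.19553861]
boss [0.5213 0.2992 0.035 ] stage [ 19.8 101.9]
roller [0.4576 0.2803 0.031 ] stage [-46.6  98.9]
dot [0.5813 0.3145 0.008 ] stage [ 81.7 102.3]Traceback (most recent call last):
  File "<stdin>", line 5, in <module>
  File "h.py", line 7, in ray
    K,R,t=cal(n); d=R.T@np.linalg.solve(K,[u,v,1.]); o=-R.T@t
          ~~~^^^
  File "h.py", line 4, in cal
    c=get_calibration(n); R=cv2.Rodrigues(np.array(c["rvec"],float))[0]
ValueError: time passes only in moves, steps and waits
```

The stage fit agrees to within 2 mm. I'll cache the calibration and continue.

```bash
sed -i 's/^def cal(n):/import functools\n@functools.lru_cache\ndef cal(n):/' h.py; python3 - <<'E'
from h import *
print("peg top",ray("top",235+103.5/5-.5,150+297.5/5-.5,.076))
s=np.load("side0.npz"); H,S,V=cv2.split(cv2.cvtColor(s["p"],cv2.COLOR_BGR2HSV))
m=np.zeros_like(S,bool); m[150:172,305:320]=1; m&=(S>120)&((H<6)|(H>172)); v,u=np.nonzero(m)
print("side peg",u.mean(),v.min(),v.max(),ray("side",u.mean(),v.mean(),.053),pts("side",s["d"])[v,u].mean(0))
for n in("top","side"):
    d=np.load(n+"0.npz")["d"]; q=pts(n,d)[d>0]
    for y0 in np.arange(-.5,.4,.1):
        k=(q[:,0]>.25)&(q[:,0]<.75)&(q[:,1]>y0)&(q[:,1]<y0+.1)&(q[:,2]<.5)
        g=q[k]; print(n,y0.round(1),g[np.argsort(g[:,2])[-20]].round(3) if k.sum()>20 else None)
E
```

```text
peg top [0.49360402 0.33010316 0.076     ]
side peg 311.70588235294116 153 167 [0.49756588 0.33163444 0.053     ] [0.49800699 0.32590955 0.05609442]
top -0.5 [ 0.317 -0.448  0.161]
top -0.4 [ 0.325 -0.304  0.219]
top -0.3 [ 0.257 -0.227  0.259]
top -0.2 [ 0.309 -0.191  0.234]
top -0.1 [ 0.316 -0.07   0.162]
top -0.0 [0.339 0.011 0.162]
top 0.1 [0.565 0.163 0.068]
top 0.2 [0.531 0.219 0.066]
top 0.3 [0.491 0.326 0.048]
side -0.5 [ 0.345 -0.48   0.161]
side -0.4 [ 0.329 -0.309  0.221]
side -0.3 [ 0.256 -0.234  0.263]
side -0.2 [ 0.274 -0.19   0.232]
side -0.1 [ 0.252 -0.063  0.496]
side -0.0 [0.252 0.028 0.25 ]
side 0.1 [0.454 0.146 0.066]
side 0.2 [0.57  0.261 0.064]
side 0.3 [0.499 0.325 0.063]
```

Request:
send_rows(
  plan=[
    [[0, 0, -1], [0, 0, 0]],
    [[0, 0, -1], [0, 0, 0]],
    [[0, 0, -1], [0, 0, 0]],
    [[0, 0, -1], [0, 0, 0]],
    [[0, 0, -1], [0, 0, 0]],
    [[0.93, -0.64, 0], [0, 0, 0]],
    [[0.93, -0.64, 0], [0, 0, 0]],
    [[0.93, -0.64, 0], [0, 0, 0]],
    [[0.93, -0.64, 0], [0, 0, 0]],
    [[0.93, -0.64, 0], [0, 0, 0]],
  ],
  gripper=-1,
  force=20,
)

```text
time: 1.35
tool_pos: [0.2647, -0.3754, 0.3514]
tool_rot: [-3.141, 0.0, 0.357]
contact_force: [1.3, 0.4, 0.4]
opening: 0.0008
grip_force: 0.0
```

Request:
send_rows(
  plan=[
    [[0.93, -0.64, 0], [0, 0, 0]],
    [[0.93, -0.64, 0], [0, 0, 0]],
    [[0.93, -0.64, 0], [0, 0, 0]],
    [[0.93, -0.64, 0], [0, 0, 0]],
    [[0.93, -0.64, 0], [0, 0, 0]],
    [[0.93, -0.64, 0], [0, 0, 0]],
    [[0.93, -0.64, 0], [0, 0, 0]],
    [[0.93, -0.64, 0], [0, 0, 0]],
    [[0.93, -0.64, 0], [0, 0, 0]],
    [[0.93, -0.64, 0], [0, 0, 0]],
  ],
)

```text
time: 2.6
tool_pos: [0.4267, -0.1443, 0.3514]
tool_rot: [-3.141, 0.001, 0.357]
contact_force: [1.0, 0.5, 0.1]
opening: 0.0006
grip_force: 0.0
```

Request:
send_rows(
  plan=[
    [[0.93, -0.64, 0], [0, 0, 0]],
    [[0.93, -0.64, 0], [0, 0, 0]],
    [[0.37, -0.94, 0], [0, 0, 0]],
    [[0.37, -0.94, 0], [0, 0, 0]],
    [[0.37, -0.94, 0], [0, 0, 0]],
    [[0.37, -0.94, 0], [0, 0, 0]],
    [[0.37, -0.94, 0], [0, 0, 0]],
    [[0.37, -0.94, 0], [0, 0, 0]],
    [[0.37, -0.94, 0], [0, 0, 0]],
    [[0.37, -0.94, 0], [0, 0, 0]],
  ],
)

```text
time: 3.85
tool_pos: [0.4622, 0.1038, 0.3513]
tool_rot: [-3.142, 0.001, 0.357]
contact_force: [-0.0, -0.3, 0.4]
opening: 0.0003
grip_force: 0.0
```

Request:
send_rows(
  plan=[
    [[0.37, -0.94, 0], [0, 0, 0]],
    [[0.37, -0.94, 0], [0, 0, 0]],
    [[0.37, -0.94, 0], [0, 0, 0]],
    [[0.37, -0.94, 0], [0, 0, 0]],
    [[0.37, -0.94, 0], [0, 0, 0]],
    [[0.37, -0.94, 0], [0, 0, 0]],
    [[0.37, -0.94, 0], [0, 0, 0]],
    [[0.3, -0.8, 0], [0, 0, 0]],
    [[0, 0, 0], [0, 0, -0.1]],
    [[0, 0, 0], [0, 0, -0.1]],
  ],
)

```text
time: 5.1
tool_pos: [0.4655, 0.3016, 0.3512]
tool_rot: [-3.142, 0.001, 0.677]
contact_force: [0.2, 0.6, -0.3]
opening: 0.0001
grip_force: 0.0
```

Request:
send_rows(
  plan=[
    [[0, 0, 1], [0, 0, -0.056]],
    [[0, 0, 1], [0, 0, 0]],
    [[0, 0, 1], [0, 0, 0]],
    [[0, 0, 1], [0, 0, 0]],
    [[0, 0, 1], [0, 0, 0]],
    [[0, 0, 1], [0, 0, 0]],
    [[0, 0, 1], [0, 0, 0]],
    [[0, 0, 1], [0, 0, 0]],
    [[0, 0, 1], [0, 0, 0]],
    [[0, 0, 0], [0, 0, 0]],
  ],
)

```text
time: 6.35
tool_pos: [0.4645, 0.3006, 0.1249]
tool_rot: [-3.14, 0.004, 0.759]
contact_force: [-0.3, -0.0, 1.3]
opening: 0.0005
grip_force: 0.0
```

```bash
python3 - <<'E'
from h import *
p,d=read_camera("side"); cv2.imwrite("pics/s1.png",cv2.resize(p[90:230,230:400],None,fx=4,fy=4))
o=robot.observe(); print(o["tool_pos"],o["tool_rot"],o["qpos"])
E
```

```text
[0.46543096 0.30105046 0.1263222 ] [-3.14116933e+00  1.63127579e-03  7.58881390e-01] [ 4.35934780e-01  4.93513979e-01  1.58210585e+00 -1.32708776e-04
  1.06765412e+00  1.24791415e+00]
```

View pics/s1.png

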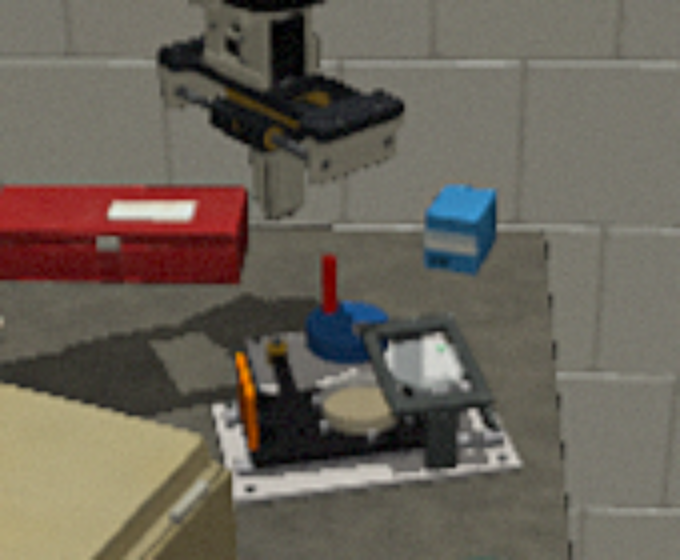

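Fingers are shut at crop (280,190), behind the peg at (330,285), and nothing is in the way. I'll generate the arc rows.

```bash
cat > arc.py <<'E'
from h import *
def arc(phis,pos,psi,piv=(.5225,.298),r=.042,gap=.0155,lim=-62):
    """rows (tool x, y shift in 25 mm, z turn in 90 deg) carrying the fingers behind the peg"""
    pos=np.array(pos[:2]); psi=np.degrees(psi)
    for f in phis:
        ps=max(f-90,lim); d=lambda a:np.array([np.cos(np.radians(a)),np.sin(np.radians(a))])
        C=np.array(piv)+r*d(f)-gap*d(ps); s=C-pos
        print(round(f),C.round(4),"x %.2f y %.2f turn %.3f"%(s@d(psi)/.025,s@d(psi-90)/.025,-(ps-psi)/90)); pos,psi=C,ps
E
python3 - <<'E'
from arc import *
o=robot.observe(); arc([130]+list(range(124,10,-6)),o["tool_pos"],o["tool_rot"][2])
E
```

```text
130 [0.4836 0.3202] x 1.06 y -0.06 turn 0.039
124 [0.4862 0.3242] x 0.18 y -0.06 turn 0.067
118 [0.4891 0.3278] x 0.18 y -0.06 turn 0.067
112 [0.4924 0.3311] x 0.18 y -0.06 turn 0.067
106 [0.496  0.3341] x 0.18 y -0.06 turn 0.067
100 [0.4999 0.3367] x 0.18 y -0.06 turn 0.067
94 [0.5041 0.3388] x 0.18 y -0.06 turn 0.067
88 [0.5085 0.3405] x 0.18 y -0.06 turn 0.067
82 [0.513  0.3417] x 0.18 y -0.06 turn 0.067
76 [0.5176 0.3425] x 0.18 y -0.06 turn 0.067
70 [0.5223 0.3428] x 0.18 y -0.06 turn 0.067
64 [0.527  0.3425] x 0.18 y -0.06 turn 0.067
58 [0.5316 0.3418] x 0.18 y -0.06 turn 0.067
52 [0.5361 0.3406] x 0.18 y -0.06 turn 0.067
46 [0.5405 0.339 ] x 0.18 y -0.06 turn 0.067
40 [0.5447 0.3369] x 0.18 y -0.06 turn 0.067
34 [0.5487 0.3343] x 0.18 y -0.06 turn 0.067
28 [0.5523 0.3314] x 0.18 y -0.06 turn 0.067
22 [0.5542 0.3274] x 0.18 y 0.01 turn 0.000
16 [0.5556 0.3233] x 0.17 y 0.03 turn 0.000
```

Request:
send_rows(
  plan=[
    [[0, 0, 1], [0, 0, 0]],
    [[0, 0, 1], [0, 0, 0]],
    [[0, 0, 0.9], [0, 0, 0]],
    [[0, 0, 0.3], [0, 0, 0]],
    [[0, 0, 0], [0, 0, 0]],
    [[0, 0, 0], [0, 0, 0]],
    [[0.15, 0, 0], [0, 0, 0]],
    [[0.15, 0, 0], [0, 0, 0]],
    [[0, 0, 0], [0, 0, 0]],
    [[0, 0, 0], [0, 0, 0]],
  ],
)

```text
time: 7.65
tool_pos: [0.471, 0.3062, 0.0466]
tool_rot: [3.142, 0.0, 0.759]
contact_force: [-0.6, -0.5, 0.7]
opening: 0.0003
grip_force: 0.0
```

Request:
send_rows(
  plan=[
    [[0.25, -0.02, 0], [0, 0, 0.013]],
    [[0.25, -0.02, 0], [0, 0, 0.013]],
    [[0.26, -0.02, 0], [0, 0, 0.013]],
    [[0.18, -0.06, 0], [0, 0, 0.067]],
    [[0.18, -0.06, 0], [0, 0, 0.067]],
    [[0.18, -0.06, 0], [0, 0, 0.067]],
    [[0.18, -0.06, 0], [0, 0, 0.067]],
    [[0.18, -0.06, 0], [0, 0, 0.067]],
    [[0.18, -0.06, 0], [0, 0, 0.067]],
    [[0, 0, 0], [0, 0, 0]],
  ],
)

```text
time: 8.9
tool_pos: [0.5046, 0.3394, 0.0465]
tool_rot: [3.141, 0.0, 0.067]
contact_force: [-1.1, -0.4, 0.4]
opening: 0.0006
grip_force: 0.4
```

```bash
python3 - <<'E'
from arc import *
p,d=read_camera("side"); p2,_=read_camera("top")
cv2.imwrite("pics/s2.png",np.hstack([cv2.resize(p[120:220,250:370],None,fx=3.3,fy=3.3),cv2.resize(p2[150:250,235:345],(363,330))]))
o=robot.observe(); print(o["contact_force"]); arc(range(88,10,-6),o["tool_pos"],o["tool_rot"][2])
E
```

```text
[-0.81200904 -0.10059068 -0.08046113]
88 [0.5085 0.3405] x 0.16 y -0.03 turn 0.066
82 [0.513  0.3417] x 0.18 y -0.06 turn 0.067
76 [0.5176 0.3425] x 0.18 y -0.06 turn 0.067
70 [0.5223 0.3428] x 0.18 y -0.06 turn 0.067
64 [0.527  0.3425] x 0.18 y -0.06 turn 0.067
58 [0.5316 0.3418] x 0.18 y -0.06 turn 0.067
52 [0.5361 0.3406] x 0.18 y -0.06 turn 0.067
46 [0.5405 0.339 ] x 0.18 y -0.06 turn 0.067
40 [0.5447 0.3369] x 0.18 y -0.06 turn 0.067
34 [0.5487 0.3343] x 0.18 y -0.06 turn 0.067
28 [0.5523 0.3314] x 0.18 y -0.06 turn 0.067
22 [0.5542 0.3274] x 0.18 y 0.01 turn 0.000
16 [0.5556 0.3233] x 0.17 y 0.03 turn 0.000
```

View pics/s2.png

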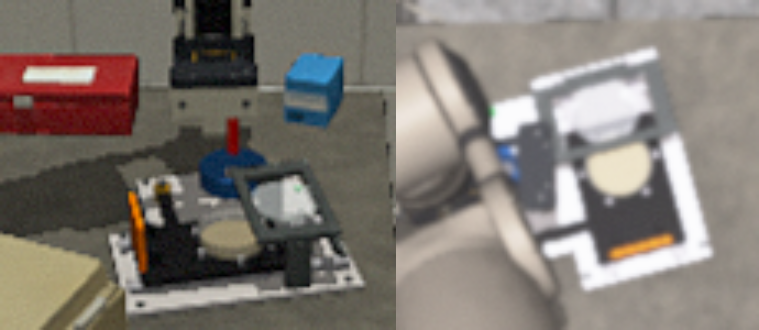

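The peg (left half, 233,135) has moved forward with the cam, and the fingertips are just behind it. I'll continue the arc.

Request:
send_rows(
  plan=[
    [[0.16, -0.03, 0], [0, 0, 0.067]],
    [[0.18, -0.06, 0], [0, 0, 0.067]],
    [[0.18, -0.06, 0], [0, 0, 0.067]],
    [[0.18, -0.06, 0], [0, 0, 0.067]],
    [[0.18, -0.06, 0], [0, 0, 0.067]],
    [[0.18, -0.06, 0], [0, 0, 0.067]],
    [[0.18, -0.06, 0], [0, 0, 0.067]],
    [[0.18, -0.06, 0], [0, 0, 0.067]],
    [[0, 0, 0], [0, 0, 0]],
    [[0, 0, 0], [0, 0, 0]],
  ],
)

```text
time: 10.25
tool_pos: [0.5411, 0.3397, 0.0467]
tool_rot: [-3.141, -0.0, -0.773]
contact_force: [0.7, 2.8, -0.9]
opening: 0.0001
grip_force: 1.1
```

```bash
cat >> arc.py <<'E'
def peg():
    p,_=read_camera("side"); H,S,V=cv2.split(cv2.cvtColor(p,cv2.COLOR_BGR2HSV))
    m=np.zeros_like(S,bool); m[140:175,300:350]=1; m&=(S>120)&((H<6)|(H>172)); v,u=np.nonzero(m)
    w=ray("side",u.mean(),v.min(),.076)[:2]; d=w-[.5225,.298]
    print("peg",len(u),v.min(),v.max(),w.round(4),"r",np.hypot(*d).round(4),"phi",np.degrees(np.arctan2(d[1],d[0])).round(1))
    return p
E
python3 - <<'E'
from arc import *
peg(); o=robot.observe(); print(o["contact_force"],o["tool_pos"]); arc(range(34,10,-6),o["tool_pos"],o["tool_rot"][2])
E
```

```text
peg 57 140 168 [0.5522 0.4217] r 0.1272 phi 76.5
[ 0.55491237  2.99670326 -0.32520694] [0.54102944 0.33966109 0.04674819]
34 [0.5487 0.3343] x 0.37 y -0.06 turn 0.130
28 [0.5523 0.3314] x 0.18 y -0.06 turn 0.067
22 [0.5542 0.3274] x 0.18 y 0.01 turn 0.000
16 [0.5556 0.3233] x 0.17 y 0.03 turn 0.000
```

Request:
send_rows(
  plan=[
    [[0.18, -0.03, 0], [0, 0, 0.065]],
    [[0.18, -0.04, 0], [0, 0, 0.065]],
    [[0.18, -0.06, 0], [0, 0, 0.067]],
    [[0.18, 0.01, 0], [0, 0, 0]],
    [[0.17, 0.03, 0], [0, 0, 0]],
    [[0, 0, 0], [0, 0, 0]],
    [[0, 0, 0], [0, 0, 0]],
    [[0, 0, 0], [0, 0, 0]],
    [[0, 0, 0], [0, 0, 0]],
    [[0, 0, 0], [0, 0, 0]],
  ],
)

```text
time: 11.55
tool_pos: [0.555, 0.3227, 0.0466]
tool_rot: [3.141, -0.0, -1.085]
contact_force: [-0.7, 1.1, 2.0]
opening: 0.0004
grip_force: 0.7
```

```bash
python3 - <<'E'
from arc import *
p,_=read_camera("side"); H,S,V=cv2.split(cv2.cvtColor(p,cv2.COLOR_BGR2HSV))
m=((S>120)&((H<6)|(H>172))).astype(np.uint8); m[:, :295]=0; m[:120]=0; m[200:]=0
n,l,st,c=cv2.connectedComponentsWithStats(m)
for i in range(1,n):
    if st[i,4]>5: print(st[i],ray("side",c[i][0],st[i,1],.076).round(4))
cv2.imwrite("pics/s3.png",cv2.resize(p[110:220,260:380],None,fx=5,fy=5))
o=robot.observe(); print(o["contact_force"],o["tool_pos"],o["tool_rot"])
E
```

```text
[332 157   5  12  41] [0.5659 0.3097 0.076 ]
[-1.13902879  0.37344929  1.5673162 ] [0.55500687 0.32268341 0.04662635] [ 3.14098797e+00 -3.52780077e-05 -1.08506493e+00]
```

View pics/s3.png

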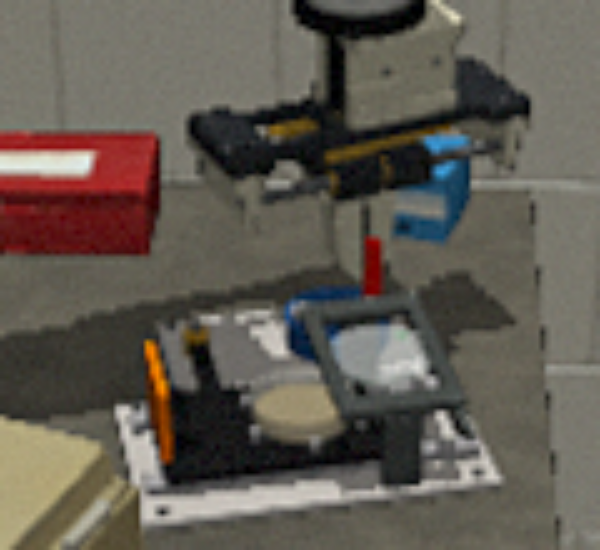

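The peg is at (0.566, 0.310), about 1° from the stop direction. I'll nudge a little further to feel the stop.

Request:
send_rows(
  plan=[
    [[0.04, 0, 0], [0, 0, 0]],
    [[0.04, 0, 0], [0, 0, 0]],
    [[0.04, 0, 0], [0, 0, 0]],
    [[0, 0, 0], [0, 0, 0]],
    [[0, 0, 0], [0, 0, 0]],
    [[0, 0, 0], [0, 0, 0]],
    [[0, 0, 0], [0, 0, 0]],
    [[0, 0, 0], [0, 0, 0]],
    [[0, 0, 0], [0, 0, 0]],
    [[0, 0, 0], [0, 0, 0]],
  ],
)

```text
time: 12.85
tool_pos: [0.5553, 0.3221, 0.0466]
tool_rot: [3.141, 0.003, -1.085]
contact_force: [-5.2, 8.7, 2.1]
opening: 0.0005
grip_force: 5.1
```

Stop felt (10 N). I'll back off and lift, and check the box's clearance for the slide push.

Request:
send_rows(
  plan=[
    [[-0.4, 0, 0], [0, 0, 0]],
    [[-0.6, 0, 0], [0, 0, 0]],
    [[0, 0, -1], [0, 0, 0]],
    [[0, 0, -1], [0, 0, 0]],
    [[0, 0, -1], [0, 0, 0]],
    [[0, 0, -1], [0, 0, 0]],
    [[0, 0, -1], [0, 0, 0]],
    [[0, 0, -0.4], [0, 0, -0.1]],
    [[0, 0, 0], [0, 0, -0.1]],
    [[0, 0, 0], [0, 0, -0.1]],
  ],
)

```text
time: 14.1
tool_pos: [0.5447, 0.3426, 0.1817]
tool_rot: [3.141, -0.0, -0.609]
contact_force: [-0.1, -0.3, -0.1]
opening: 0.0007
grip_force: 0.0
```

```bash
python3 - <<'E'
from h import *
d=np.load("top0.npz")["d"]; q=pts("top",d)
k=(d>0)&(q[...,2]>.1)&(q[...,2]<.18)&(q[...,1]>-.2)&(q[...,1]<.2)&(q[...,0]>.2)
b=cv2.minAreaRect((q[k][:,:2]*1000).astype(np.float32)); print(b,cv2.boxPoints(b).round(0))
o=np.array([526.7,195.5]); a=np.radians(14); R=np.array([[np.cos(a),-np.sin(a)],[np.sin(a),np.cos(a)]])
P=(q[k][:,:2]*1000-o)@R
print("stage: max x",P[P[:,0].argmax()],"max y",P[P[:,1].argmax()])
for x in(-140,-120,-100,-80,-60): s=P[abs(P[:,0]-x)<6]; print(x,s[:,1].max() if len(s) else None)
print(robot.observe()["tool_pos"],robot.observe()["tool_rot"])
E
```

```text
((367.85479736328125, -110.58883666992188), (224.6002197265625, 360.5960693359375), 68.1507568359375) [[ 159. -148.]
 [ 493. -282.]
 [ 577.  -73.]
 [ 242.   61.]]
stage: max x [ -44.10583896 -309.76670722] max y [-309.29864084  -62.98640304]
-140 -182.1483890570834
-120 -196.1874788273182
-100 None
-80 None
-60 None
[0.54473916 0.34255293 0.18174415] [ 3.14134466e+00 -4.76232220e-04 -6.08565709e-01]
```

Request:
send_rows(
  plan=[
    [[0, 0, 0], [0, 0, -0.1]],
    [[0, 0, 0], [0, 0, -0.1]],
    [[0, 0, 0], [0, 0, -0.11]],
    [[0, 0, 0], [0, 0, -0.115]],
    [[0, 0, 0], [0, 0, -0.115]],
    [[0, 0, 0], [0, 0, 0]],
    [[-0.95, 0.79, 0], [0, 0, 0]],
    [[-0.95, 0.79, 0], [0, 0, 0]],
    [[-0.95, 0.79, 0], [0, 0, 0]],
    [[-0.95, 0.79, 0], [0, 0, 0]],
  ],
)

```text
time: 15.35
tool_pos: [0.4702, 0.2427, 0.1817]
tool_rot: [3.141, -0.0, 0.23]
contact_force: [0.7, -0.4, 0.2]
opening: 0.0008
grip_force: 0.0
```

Request:
send_rows(
  plan=[
    [[-0.95, 0.79, 0], [0, 0, 0]],
    [[-0.95, 0.79, 0], [0, 0, 0]],
    [[-0.98, 0.79, 0], [0, 0, 0]],
    [[0, 0, 0], [0, 0, 0]],
    [[0, 0, 1], [0, 0, 0]],
    [[0, 0, 1], [0, 0, 0]],
    [[0, 0, 1], [0, 0, 0]],
    [[0, 0, 1], [0, 0, 0]],
    [[0, 0, 0], [0, 0, 0]],
    [[0, 0, 0], [0, 0, 0]],
  ],
)

```text
time: 16.6
tool_pos: [0.4155, 0.1694, 0.0824]
tool_rot: [3.141, -0.001, 0.233]
contact_force: [1.0, -0.1, 0.2]
opening: 0.0005
grip_force: 0.0
```

```bash
python3 - <<'E'
from h import *
p,_=read_camera("side"); cv2.imwrite("pics/s4.png",cv2.resize(p[110:220,250:370],None,fx=5,fy=5))
o=robot.observe(); a=np.radians(14); R=np.array([[np.cos(a),-np.sin(a)],[np.sin(a),np.cos(a)]])
print("stage tcp",(R.T@(o["tool_pos"][:2]-[.5267,.1955])*1000).round(1),o["tool_pos"],o["tool_rot"])
E
```

```text
stage tcp [-114.1    1.6] [0.41560147 0.16942672 0.08261974] [ 3.14149564e+00 -1.98400920e-03  2.33655419e-01]
```

View pics/s4.png

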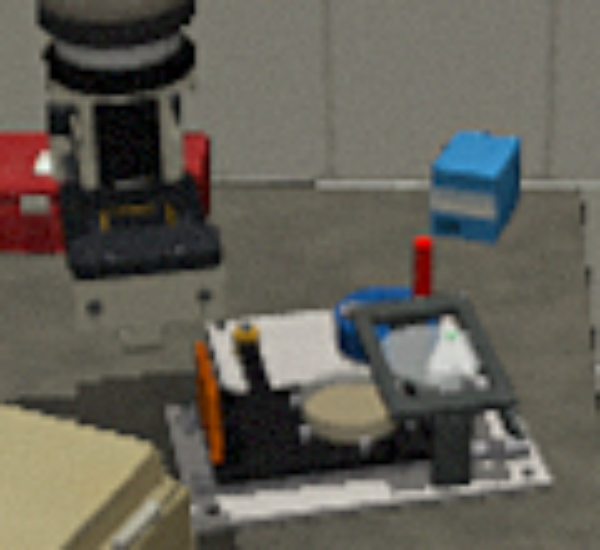

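Fingers are behind the orange plate (208,400), and the peg (423,265) has stayed forward. Descending and pushing now.

Request:
send_rows(
  plan=[
    [[0, 0, 0.75], [0, 0, 0]],
    [[0, 0, 0.75], [0, 0, 0]],
    [[0, 0, 0], [0, 0, 0]],
    [[0.3, 0, 0], [0, 0, 0]],
    [[0.3, 0, 0], [0, 0, 0]],
    [[0.12, 0, 0], [0, 0, 0]],
    [[0.12, 0, 0], [0, 0, 0]],
    [[0.12, 0, 0], [0, 0, 0]],
    [[0.12, 0, 0], [0, 0, 0]],
    [[0.12, 0, 0], [0, 0, 0]],
  ],
)

```text
time: 17.9
tool_pos: [0.4437, 0.176, 0.0441]
tool_rot: [3.142, 0.001, 0.234]
contact_force: [-2.3, -0.3, 0.6]
opening: 0.0004
grip_force: 1.1
```

Request:
send_rows(
  plan=[
    [[0.14, 0, 0], [0, 0, 0]],
    [[0.14, 0, 0], [0, 0, 0]],
    [[0.14, 0, 0], [0, 0, 0]],
    [[0.14, 0, 0], [0, 0, 0]],
    [[0.14, 0, 0], [0, 0, 0]],
    [[0.14, 0, 0], [0, 0, 0]],
    [[0.14, 0, 0], [0, 0, 0]],
    [[0.14, 0, 0], [0, 0, 0]],
    [[0, 0, 0], [0, 0, 0]],
    [[0, 0, 0], [0, 0, 0]],
  ],
)

```text
time: 19.15
tool_pos: [0.4718, 0.1823, 0.0444]
tool_rot: [3.141, -0.001, 0.234]
contact_force: [-0.1, -0.5, -0.4]
opening: 0.0004
grip_force: 0.0
```

```bash
cat > st.py <<'E'
from h import *
o=robot.observe(); a=np.radians(14); R=np.array([[np.cos(a),-np.sin(a)],[np.sin(a),np.cos(a)]])
print("stage tcp",(R.T@(o["tool_pos"][:2]-[.5267,.1955])*1000).round(1),o["tool_pos"],(R.T@o["contact_force"][:2]).round(1))
E
python3 st.py
```

```text
stage tcp [-56.5   0.5] [0.47175263 0.1823439  0.04439544] [-0.3 -0.5]
```

Request:
send_rows(
  plan=[
    [[0.06, 0, 0], [0, 0, 0]],
    [[0.06, 0, 0], [0, 0, 0]],
    [[0.06, 0, 0], [0, 0, 0]],
    [[0.06, 0, 0], [0, 0, 0]],
    [[0, 0, 0], [0, 0, 0]],
    [[0, 0, 0], [0, 0, 0]],
    [[0, 0, 0], [0, 0, 0]],
    [[0, 0, 0], [0, 0, 0]],
    [[0, 0, 0], [0, 0, 0]],
    [[0, 0, 0], [0, 0, 0]],
  ],
)

```text
time: 20.4
tool_pos: [0.477, 0.1839, 0.0442]
tool_rot: [3.142, -0.0, 0.234]
contact_force: [-0.3, 0.5, -0.7]
opening: 0.0004
grip_force: 0.0
```

```bash
python3 st.py
```

```text
stage tcp [-51.1   0.7] [0.47697663 0.1838584  0.04419473] [-0.1  0.5]
```

Request:
send_rows(
  plan=[
    [[0.04, 0, 0], [0, 0, 0]],
    [[0.04, 0, 0], [0, 0, 0]],
    [[0.04, 0, 0], [0, 0, 0]],
    [[0, 0, 0], [0, 0, 0]],
    [[0, 0, 0], [0, 0, 0]],
    [[0, 0, 0], [0, 0, 0]],
    [[0, 0, 0], [0, 0, 0]],
    [[0, 0, 0], [0, 0, 0]],
    [[0, 0, 0], [0, 0, 0]],
    [[0, 0, 0], [0, 0, 0]],
  ],
)

```text
time: 21.65
tool_pos: [0.4785, 0.1842, 0.044]
tool_rot: [3.141, 0.003, 0.235]
contact_force: [-5.6, -1.5, 4.9]
opening: 0.0004
grip_force: 2.9
```

```bash
python3 st.py
```

```text
stage tcp [-49.5   0.7] [0.4784633  0.18424575 0.04399754] [-5.8 -0.1]
```

The stop was felt where predicted (-49.5 mm). I'll back off, lift and check.

Request:
send_rows(
  plan=[
    [[-0.3, 0, 0], [0, 0, 0]],
    [[-0.8, 0, 0], [0, 0, 0]],
    [[-1, 0, 0], [0, 0, 0]],
    [[-1, 0, 0], [0, 0, 0]],
    [[0, 0, -1], [0, 0, 0]],
    [[0, 0, -1], [0, 0, 0]],
    [[0, 0, -1], [0, 0, 0]],
    [[0, 0, -1], [0, 0, 0]],
    [[0, 0, 0], [0, 0, 0]],
    [[0, 0, 0], [0, 0, 0]],
  ],
)

```text
time: 22.9
tool_pos: [0.4041, 0.1664, 0.1436]
tool_rot: [3.142, 0.0, 0.234]
contact_force: [0.9, 0.2, 0.0]
opening: 0.0003
grip_force: 0.0
```

```bash
python3 - <<'E'
from h import *
p,_=read_camera("side"); p2,_=read_camera("top")
cv2.imwrite("pics/s5.png",np.hstack([cv2.resize(p[120:220,260:380],None,fx=3.3,fy=3.3),cv2.resize(p2[150:250,235:345],(363,330))]))
H,S,V=cv2.split(cv2.cvtColor(p,cv2.COLOR_BGR2HSV)); a=np.radians(14); R=np.array([[np.cos(a),-np.sin(a)],[np.sin(a),np.cos(a)]])
p0=np.load("side0.npz")["p"]
for q in(p0,p):
    H,S,V=cv2.split(cv2.cvtColor(q,cv2.COLOR_BGR2HSV)); m=(S>150)&(H>=6)&(H<18); m[:165]=0; m[215:]=0; m[:,:280]=0; m[:,335:]=0
    v,u=np.nonzero(m); w=ray("side",u.mean(),v.mean(),.046); print(len(u),(R.T@(w[:2]-[.5267,.1955])*1000).round(1))
E
```

```text
85 [-75.5 -10. ]
92 [-32.2 -12.8]
```

View pics/s5.png

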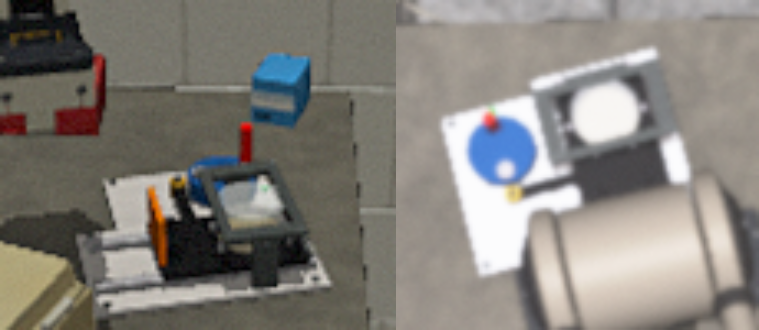

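The plate has moved about 43–44 mm. The dish sits under the lens at (605,113), and the peg is straight forward at (490,120) with the roller at the cam's low point. The arm is clear, so I'm handing in.

```bash
python3 -c "
from cell import robot
print(robot.hand_in())"
```

```text
the job is handed in; nothing more can be done
None
```

I turned the cam to its stop, then pushed the slide fully home with the dish under the magnifier, and handed the job in at about 23 s of robot time; `hand_in` returned no verdict.

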